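# Set the flip tags of a sample-jar stock tray

### The arm

A 7-joint arm with a two-finger parallel gripper is mounted at the origin on a cart in front of the work surface, level with it; the furniture and walls round the work are solid. World frame = base frame: x ahead of the robot, y to its left, z up, the work surface at z = 0. Lengths are in m, angles in rad, forces in N, time in s.
With the tool pointing down it reaches from about 0.425 to 0.875 m from the base axis. Payload 4.7 kg.
Tool frame: the origin (TCP) lies on the centre line of the jaws, within the pads' length; the fingertips stand 14 mm ahead of it and the grasp point (between the pads) lies 5 mm behind it; z points along the fingers, y is the direction in which the jaws open and shut (so a half turn about z gives the same grasp; the last joint's range is limited). The gripper opens to 87 mm and grips with 3 to 60 N. Pads are 19 mm wide; open, the fingers measure 117 mm over their backs; the gripper's body (75 mm by 190 mm) begins 51 mm behind the grasp point.
Start: joints at [1.249, 0.321, -0.07, 1.45, 0.023, 1.371, -0.057], TCP at [0.214, -0.614, 0.237] pointing down, gripper open.
Joint ranges: [-2.86, 2.86], [-0.3, 2.09], [-1.38, 1.24], [0.06, 2.45], [-1.56, 4.7], [0.09, 2.05], [-2.69, 2.69]. Speed limits (rad/s): [2.57, 2.57, 3.14, 3.14, 3.14, 3.14, 3.14].

### API

Orientations are given as a rotation vector (axis times angle).
In Python, from bench import ctrl, optics, models gives the robot as it stands. The module is installed in compiled form; this text tells all that it offers.
- The arm moves only by the tool arm_command, never from a script. Its argument "motion" is a list of rows, each a list of 3 entries, a list of its own where there are three numbers: the shift along the tool's x, y, z in mm, then the turn, a rotation vector about the tool's x, y, z in degrees, then the closure, from 0 (fully open) to 1 (shut). In form: [[[x, y, z], [ax, ay, az], claw], ...]. A call has 1 to 8 rows; each row shifts and turns the commanded pose from where the row before left it, along the tool's axes as they then stand; what a row does not reach is not made up. A row lasts 1/12 s, in which the tool goes at most 41.7 mm and 7.16 degrees, less where a joint would pass 70% of its speed; a pose out of reach is approached as far as the arm can. A call with a gripper value outside its range is refused whole. The fingers move at their own pace and stop on an object; "force" is the grip in N (left out, the last holds). Time passes only in rows, so rows that do not move let the fingers close. It gives the time, the measured TCP pose, the force and the opening at its end, in the units of the state.
- ctrl.get_state(): the state, without advancing time (a new reading comes with each control period).
- optics.get_image(name): name is "scene" or "top"; returns (picture, depth): 384x512x3 uint8, blue, green, red; 384x512 float32, m along the optical axis (not along the pixel's ray), 0 where there is no reading.
- optics.camera_model(name): a dict with "fovy" (degrees; the focal length in pixels is half the picture's height over the tangent of half this angle, whatever the lens; pixels are square), "cx", "cy" (the principal point, pixels), "rvec" (rotation vector, rad) and "tvec" (3), from world to camera coordinates, as OpenCV has them. Camera axes: x right, y down, z forward; pixel columns grow to the right and rows downward; lengths in m; the calibration is good to about 2 mm. A picture is of the moment at which its call begins. camera_model takes no time and is no camera call.
- ctrl.close_job(): hands the job in, once; it reports no verdict.
Trained networks look in the newest picture that a camera, given by its name, has taken for a name from the list of things; names that differ only in an ending like _2 or _b are one class to them, and where a whole thing is asked for, a point or a joint stands for the part that bears it (a point fixed in the world has none). Each returns a list of dicts, best first, with "conf" (0 to 1); they miss things now and then, are a little off and sometimes report something else, mostly with a low value. They report only what shows in the picture. A call takes as long as a camera call.
- models.search_frame(camera, target): "location" ([x, y, z] in m, in the coordinates of the camera as it stood for that picture, good to about 4 mm: the middle of the surface that is visible of it).
- models.silhouettes(camera, target): "pixels" (384x512 bool, what is visible of it).
The state is a dict: "time": time; "joint_positions": joint angles; "qd": joint speeds; "joint_torque": joint torques, N m; "position": TCP position; "tool_rot": TCP orientation; "ft_force": force on the tool from outside, world axes, zero at the start; "torque": the same for the moment, N m; "grip_width": opening from 0.0 (shut) to 1.0 (fully open).
Only numpy, scipy, OpenCV 4.12 (cv2) and the standard library are available. Lean on these libraries where they do the work, as an engineer would, in place of code of your own. Each camera call takes 0.05 s, during which the arm holds its last target.

### The job

Each bin on the stock tray has a hinged flip tag in front of it, which must show its green face up if the bin is full (a jar in all four pockets) and its red face up if any pocket is empty. Two of the three tags are wrong: push each of them over with a fingertip, gently and without gripping anything, so that only the full bins show green. Leave the tag that is already right as it is, and do not disturb the jars or the things standing round the tray.

Things in the scene. Friction and masses are not known exactly. Their poses are not given: they have to be found in the camera images.
- tag1 (a joint): Tag 1: slick plate 58 mm long, 46 mm high, 3 mm thick, hinged along its lower edge; one face green with white tick, other red with white cross. Rad: 0 = upright (unstable); +0.85 = fallen to the right (-y of hinge1), GREEN face up; -0.85 = fallen to the left, RED face up. Past upright it falls over by its own weight (25 g). To flip: push its overhanging free edge sideways across the hinge.
- hinge1 (a point): Middle of tag 1's hinge, 48 mm above the bench. x level, to the bin behind this tag; y left; z up. The hinge line lies above x and rises 20 deg to the bins (front end 10 mm lower, rear end 10 mm higher). Middle of the tag's free edge: at rest 35 mm left or right, 29 mm up, 11 mm nearer the robot; when upright 44 mm up, 16 mm nearer. Rest wings reach 8 mm up and 13 mm sideways.
- tag2 (a joint): Tag 2: slick plate 58 mm long, 46 mm high, 3 mm thick, hinged along its lower edge; one face green with white tick, other red with white cross. Rad: 0 = upright (unstable); +0.85 = fallen to the right (-y of hinge2), GREEN face up; -0.85 = fallen to the left, RED face up. Past upright it falls over by its own weight (25 g). To flip: push its overhanging free edge sideways across the hinge.
- hinge2 (a point): Middle of tag 2's hinge, 48 mm above the bench. x level, to the bin behind this tag; y left; z up. The hinge line lies above x and rises 20 deg to the bins (front end 10 mm lower, rear end 10 mm higher). Middle of the tag's free edge: at rest 35 mm left or right, 29 mm up, 11 mm nearer the robot; when upright 44 mm up, 16 mm nearer. Rest wings reach 8 mm up and 13 mm sideways.
- tag3 (a joint): Tag 3: slick plate 58 mm long, 46 mm high, 3 mm thick, hinged along its lower edge; one face green with white tick, other red with white cross. Rad: 0 = upright (unstable); +0.85 = fallen to the right (-y of hinge3), GREEN face up; -0.85 = fallen to the left, RED face up. Past upright it falls over by its own weight (25 g). To flip: push its overhanging free edge sideways across the hinge.
- hinge3 (a point): Middle of tag 3's hinge, 48 mm above the bench. x level, to the bin behind this tag; y left; z up. The hinge line lies above x and rises 20 deg to the bins (front end 10 mm lower, rear end 10 mm higher). Middle of the tag's free edge: at rest 35 mm left or right, 29 mm up, 11 mm nearer the robot; when upright 44 mm up, 16 mm nearer. Rest wings reach 8 mm up and 13 mm sideways.
- bin_a: Blue open bin 88 x 88 x 38 mm with four square pockets of 38 mm, fixed. Origin at the centre of its underside (5 mm above the bench). Pocket centres lie at x, y = +-21 mm. It stands behind one of the tags, 111 mm (horizontally) from that tag's hinge point; the next hinge is 174 mm off.
- jar_a1: Loose clear sample jar with white screw cap and beige powder filled high, 33 mm diameter, 55 mm high, standing in a pocket of one of the bins. Origin at the centre of its underside.
- jar_a2: Loose clear sample jar with white screw cap and beige powder filled high, 33 mm diameter, 55 mm high, standing in a pocket of one of the bins. Origin at the centre of its underside.
- jar_a3: Loose clear sample jar with white screw cap and beige powder filled high, 33 mm diameter, 55 mm high, standing in a pocket of one of the bins. Origin at the centre of its underside.
- jar_a4: Loose clear sample jar with white screw cap and beige powder filled high, 33 mm diameter, 55 mm high, standing in a pocket of one of the bins. Origin at the centre of its underside.
- bin_b: Blue open bin 88 x 88 x 38 mm with four square pockets of 38 mm, fixed. Origin at the centre of its underside (5 mm above the bench). Pocket centres lie at x, y = +-21 mm. It stands behind one of the tags, 111 mm (horizontally) from that tag's hinge point; the next hinge is 174 mm off.
- jar_b1: Loose clear sample jar with white screw cap and dark grey powder, 33 mm diameter, 55 mm high, standing in a pocket of one of the bins. Origin at the centre of its underside.
- jar_b2: Loose clear sample jar with white screw cap and dark grey powder, 33 mm diameter, 55 mm high, standing in a pocket of one of the bins. Origin at the centre of its underside.
- bin_c: Blue open bin 88 x 88 x 38 mm with four square pockets of 38 mm, fixed. Origin at the centre of its underside (5 mm above the bench). Pocket centres lie at x, y = +-21 mm. It stands behind one of the tags, 111 mm (horizontally) from that tag's hinge point; the next hinge is 174 mm off.
- jar_c1: Loose clear sample jar with white screw cap and beige powder, 33 mm diameter, 55 mm high, standing in a pocket of one of the bins. Origin at the centre of its underside.
- jar_c2: Loose clear sample jar with white screw cap and beige powder, 33 mm diameter, 55 mm high, standing in a pocket of one of the bins. Origin at the centre of its underside.
- jar_c3: Loose clear sample jar with white screw cap and beige powder, 33 mm diameter, 55 mm high, standing in a pocket of one of the bins. Origin at the centre of its underside.
- jar_c4: Loose clear sample jar with white screw cap and beige powder, 33 mm diameter, 55 mm high, standing in a pocket of one of the bins. Origin at the centre of its underside.
- bottle: Loose laboratory bottle with blue cap, 57 mm diameter, 110 mm high, left of the tray. Origin at the centre of its underside.
- flask: Loose conical flask with foil cap, 64 mm diameter, 104 mm high, right of the tray. Origin at the centre of its underside.
- timer: Loose white timer 64 x 64 x 20 mm lying right of the tray. Origin at the centre of its underside.
- marker: Loose black marker pen 137 mm long, 14 mm thick, lying left of the tray. Origin at the centre of its underside.
- tray: Fixed grey stock tray, 205 mm deep, 420 mm wide. Origin at the centre of its underside; x away from the robot, y left. A sloping aluminium rail runs along its front; on it, at x = -60 mm, three tags in black holders stand 135 mm apart, one before each bin. The numbers of tags and letters of bins do not follow their order. Bins' centres lie at x = +45 mm; jar tops 64 mm above the bench.

How it is judged:
At the end, for the whole second after the job is handed in: The tags before both full bins lie fallen to the right with green up (joint above 0.7) and the tag before the bin with empty pockets lies fallen to the left with red up (joint below -0.7), all at rest (under 0.1 rad/s) (value of joint tag3 above 0.7 rad and ((horizontal distance between bin_a and hinge1 below 0.14 m and value of joint tag1 above 0.7 rad and value of joint tag2 below -0.7 rad) or (horizontal distance between bin_a and hinge2 below 0.14 m and value of joint tag2 above 0.7 rad and value of joint tag1 below -0.7 rad)) and velocity of joint tag1 between -0.1 and 0.1 rad/s and velocity of joint tag2 between -0.1 and 0.1 rad/s and velocity of joint tag3 between -0.1 and 0.1 rad/s); the robot touches nothing.
It fails at once if the tag that is already right is pushed upright or over ((horizontal distance between bin_a and hinge1 below 0.14 m and value of joint tag1 below 0.1 rad) or (horizontal distance between bin_a and hinge2 below 0.14 m and value of joint tag2 below 0.1 rad)).
It fails at once if a tag is gripped or pushed hard (over 10 N) (contact force between any of tag1, tag2, tag3 and the fingers above 10 N).
It fails at once if a jar is lifted or shifted by more than 10 mm (distance of any of jar_a1, jar_a2, jar_a3, jar_a4, jar_b1, jar_b2, jar_c1, jar_c2, jar_c3, jar_c4 from where it was at the start of the episode above 0.01 m).
It fails at once if a bystander (bottle, flask, timer, marker) is moved by more than 15 mm (distance of any of bottle, flask, timer, marker from where it was at the start of the episode above 0.015 m).
It also fails if it takes over 32 s, if anything falls off the work surface, if the arm or the gripper's body presses on something with over 40 N, if the wrist force passes 120 N, or if a joint passes its speed limit or range.

## Working session

There is one attempt and no reset: what is moved stays moved. The work goes in short steps, Python scripts to look and compute and a tool call to move; the robot and the scene stay as the last step left them, time stands still between calls to the robot, and variables do not carry over. Pictures are saved under pics/ and viewed, and the job is handed in when it is done.

Besides the shell and the picture viewer there is one more tool, called after ">>>" by a JSON object that holds its "method" and its "body". arm_command: Moves the arm, as the interface text tells. Its arguments: {"type":"object","properties":{"motion":{"type":"array","items":{"type":"array"}},"force":{"type":"number"}},"required":["motion"]}

```bash
mkdir -p pics
cat > h.py <<'E'
import numpy as np,cv2
from bench import ctrl,optics,models
def cam(n):
    m=optics.camera_model(n);R=cv2.Rodrigues(np.array(m['rvec'],float))[0];t=np.array(m['tvec'],float).ravel()
    f=192/np.tan(np.radians(m['fovy'])/2);return R,t,f,m['cx'],m['cy']
def c2w(n,p):
    R,t,*_=cam(n);return R.T@(np.array(p)-t)
def px2w(n,u,v,d):
    R,t,f,cx,cy=cam(n);return R.T@(np.array([(u-cx)/f*d,(v-cy)/f*d,d])-t)
def w2px(n,p):
    R,t,f,cx,cy=cam(n);q=R@np.array(p)+t;return q[0]/q[2]*f+cx,q[1]/q[2]*f+cy
E
python3 - <<'E'
from h import *
np.set_printoptions(precision=4,suppress=True)
for n in('scene','top'):
    im,d=optics.get_image(n);cv2.imwrite(f'pics/{n}0.png',im);np.save(f'{n}0.npy',d);print(n,optics.camera_model(n))
    for t in('tag1','bin_a','jar_a1','jar_b1','jar_c1','tray'):
        print(t,[(np.round(c2w(n,r['location']),3).tolist(),round(r['conf'],2)) for r in models.search_frame(n,t)])
print(ctrl.get_state())
E
```

```text
scene {'fovy': 45.366019230254096, 'cx': 251.00082255703603, 'cy': 192.3922482607907, 'rvec': array([ 2.2834, -0.6134,  0.2373]), 'tvec': array([-0.4315,  0.2363,  1.5194])}
tag1 [([0.511, -0.038, 0.063], 0.49)]
bin_a [([0.602, -0.186, 0.027], 0.79), ([0.62, -0.027, 0.023], 0.74), ([0.512, -0.023, 0.051], 0.7), ([0.606, 0.079, 0.027], 0.52)]
jar_a1 [([0.639, 0.087, 0.059], 0.63), ([0.601, 0.132, 0.058], 0.6), ([0.642, 0.132, 0.056], 0.58), ([0.601, 0.091, 0.059], 0.43)]
jar_b1 [([0.64, -0.043, 0.06], 0.64)]
jar_c1 [([0.64, -0.171, 0.057], 0.56), ([0.6, -0.136, 0.062], 0.45)]
tray [([0.539, 0.034, 0.019], 0.85), ([0.6, -0.178, 0.059], 0.54), ([0.597, 0.093, 0.059], 0.29)]
top {'fovy': 43.80592981910184, 'cx': 261.0894380077998, 'cy': 194.44976776382717, 'rvec': array([ 2.1366, -2.1979,  0.079 ]), 'tvec': array([0.033 , 0.5193, 1.4238])}
tag1 [([0.508, 0.103, 0.064], 0.79), ([0.509, -0.129, 0.064], 0.78), ([0.511, -0.029, 0.063], 0.6), ([0.603, -0.169, 0.066], 0.31)]
bin_a [([0.626, -0.146, 0.04], 0.93), ([0.625, -0.013, 0.008], 0.92), ([0.622, 0.118, 0.039], 0.56)]
jar_a1 [([0.602, 0.
[... 191 characters left out ...]
0.008, 0.067], 0.49)]
jar_c1 [([0.51, -0.028, 0.061], 0.72), ([0.604, -0.17, 0.067], 0.68), ([0.603, -0.127, 0.061], 0.49), ([0.644, -0.163, 0.062], 0.45)]
tray [([0.56, -0.001, 0.008], 0.72)]
{'time': 0.7, 'joint_positions': array([ 1.2491,  0.3209, -0.0701,  1.4504,  0.0226,  1.3708, -0.0569]), 'qd': array([-0.0001, -0.0005, -0.0007, -0.0021,  0.0002, -0.0003,  0.0004]), 'joint_torque': array([  0.0007, -49.0939,  -0.4028, -31.2702,  -0.0636,   0.0334,
         0.0001]), 'position': array([ 0.2142, -0.6138,  0.2367]), 'tool_rot': array([ 3.0972,  0.5249, -0.    ]), 'ft_force': array([-0.1632, -0.374 , -0.1802]), 'torque': array([ 0.0481,  0.03  , -0.015 ]), 'grip_width': 0.999595856284454}
```

View pics/scene0.png

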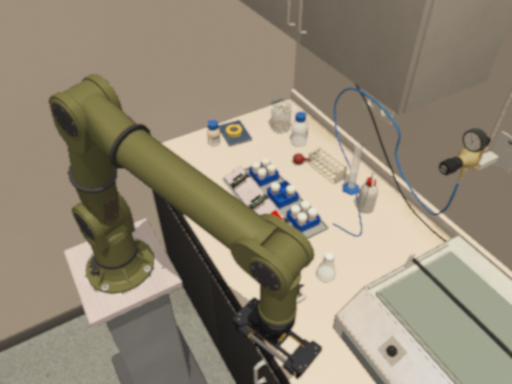

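View pics/top0.png

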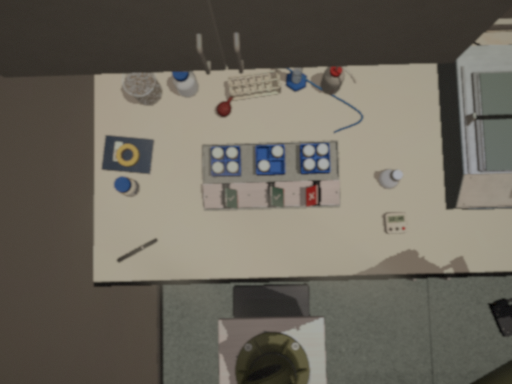

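Run:
```python
from h import *
im=cv2.imread('pics/top0.png');c=im[130:225,190:350];cv2.imwrite('pics/topz.png',cv2.resize(c,None,fx=5,fy=5,interpolation=cv2.INTER_CUBIC))
d=np.load('top0.npy')
# bin region blue pixels
hsv=cv2.cvtColor(im,cv2.COLOR_BGR2HSV)
P=np.zeros((384,512,3))
for v in range(130,225):
    for u in range(190,350): P[v,u]=px2w('top',u,v,d[v,u])
np.save('P.npy',P)
for u in (222,230,238,268,275,282,306,312,318):
    print(u,[np.round(P[v,u],3).tolist() for v in range(184,210,4)])
for u0,u1,n in((208,245,'L'),(250,292,'M'),(296,335,'R')):
    m=np.zeros((384,512),bool);m[140:178,u0:u1]=1
    b=m&(hsv[...,1]>150)&(abs(hsv[...,0].astype(int)-112)<15)
    w=m&(P[...,2]>.055)
    r=cv2.minAreaRect(np.argwhere(b|w)[:,::-1].astype(np.float32));print(n,r,px2w('top',*r[0],d[int(r[0][1]),int(r[0][0])]))
# tray edges
print([np.round(P[v,202+i],3).tolist() for i in range(-2,5) for v in(160,)],[np.round(P[160,336+i],3).tolist() for i in range(-2,5)])
for t in ('bottle','flask','timer','marker','tag1'):
    print(t,[(np.round(c2w('top',r['location']),3).tolist(),round(r['conf'],2)) for r in models.search_frame('top',t)])
```

```text
Traceback (most recent call last):
  File "h.py", line 9, in px2w
    R,t,f,cx,cy=cam(n);return R.T@(np.array([(u-cx)/f*d,(v-cy)/f*d,d])-t)
                ~~~^^^
  File "h.py", line 4, in cam
    m=optics.camera_model(n);R=cv2.Rodrigues(np.array(m['rvec'],float))[0];t=np.array(m['tvec'],float).ravel()
ValueError: time passes only in moves, steps and waits
```

View pics/topz.png

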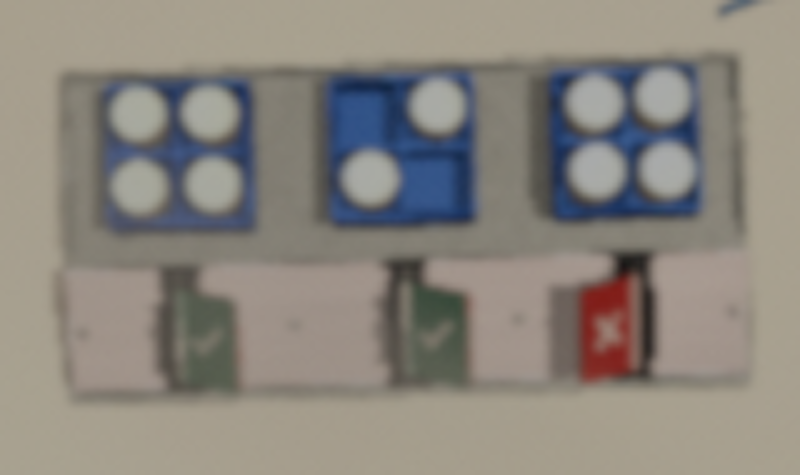

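The top view shows the left bin (pixels ~228,160) full with a green tag, the middle bin (~270,160) with two empty pockets and a green tag (wrong), and the right bin (~315,157) full with a red tag (wrong). Next I'll work out the geometry.

```bash
sed -i 's/^def cam/import functools\n@functools.lru_cache\ndef cam/' h.py
python3 - <<'E'
from h import *
im=cv2.imread('pics/top0.png');d=np.load('top0.npy')
hsv=cv2.cvtColor(im,cv2.COLOR_BGR2HSV)
P=np.zeros((384,512,3))
for v in range(130,225):
    for u in range(190,350): P[v,u]=px2w('top',u,v,d[v,u])
# bins: use cap blobs & blue rim points in world
for u0,u1,n in((208,245,'L'),(250,292,'M'),(296,335,'R')):
    m=np.zeros((384,512),bool);m[140:178,u0:u1]=1
    b=m&(hsv[...,1]>150)&(abs(hsv[...,0].astype(int)-112)<15)
    R,t,f,cx,cy=cam('top')
    # project blue pixels onto plane z=.043
    q=[]
    for v,u in np.argwhere(b):
        c=-R.T@t;ray=R.T@np.array([(u-cx)/f,(v-cy)/f,1]);s=(.043-c[2])/ray[2];q.append((c+s*ray)[:2])
    r=cv2.minAreaRect(np.array(q,np.float32));print(n,np.round(r[0],4),np.round(r[1],4),r[2])
for n,u0,u1 in(('L',215,242),('M',262,290),('R',298,325)):
    s=P[182:210,u0:u1].reshape(-1,3);g=(s[:,2]>.06);s=s[g];print(n,g.sum(),s.min(0).round(3),s.max(0).round(3))
    lab=hsv[182:210,u0:u1].reshape(-1,3)[g]
    
for v in range(184,210,2):
    print(v,[np.round(P[v,u]*1000).astype(int).tolist() for u in (300,303,306,309,312,315,318,321)])
print()
for v in range(184,210,4):
    print(v,[np.round(P[v,u]*1000).astype(int).tolist() for u in (265,268,271,274,277,280,283,286)])
for t in ('bottle','flask','timer','marker'):
    print(t,[(np.round(c2w('top',r['location']),3).tolist(),round(r['conf'],2)) for r in models.search_frame('top',t)])
E
```

```text
L [0.6611 0.0838] [0. 0.] 0.0
M [ 0.6232 -0.0116] [0.0781 0.0823] 88.47071838378906
R [ 0.6222 -0.1439] [0.0781 0.082 ] 88.2845687866211
L 161 [ 0.39  -0.004  0.06 ] [0.545 0.133 1.465]
M 173 [ 0.39  -0.049  0.06 ] [ 0.547 -0.003  1.465]
R 158 [ 0.39  -0.159  0.06 ] [ 0.546 -0.004  1.465]
184 [[546, -99, 45], [547, -109, 37], [546, -117, 42], [545, -126, 44], [545, -135, 42], [543, -143, 58], [543, -151, 63], [545, -162, 40]]
186 [[541, -99, 40], [540, -108, 42], [540, -117, 36], [539, -126, 43], [535, -132, 79], [536, -141, 67], [538, -152, 53], [539, -162, 37]]
188 [[535, -99, 37], [533, -107, 48], [529, -113, 89], [530, -123, 79], [531, -132, 69], [531, -142, 63], [532, -151, 52], [531, -160, 57]]
190 [[529, -99, 37], [529, -108, 37], [524, -113, 84], [524, -122, 78], [525, -132, 68], [526, -142, 57], [526, -151, 55], [525, -159, 61]]
192 [[524, -99, 29], [523, -108, 29], [518, -113, 82], [518, -122, 76], [519, -132, 64], [520, -142, 58], [520, -151, 51], [520, -160, 52]]
194 [[517, -99, 34], [517, -108, 34], [512, -113, 88], [513, -122, 73], [513, -132, 65], [514, -142, 54], [514
[... 1390 characters left out ...]
]
196 [[514, 7, 32], [512, -3, 57], [512, -11, 52], [512, -20, 53], [510, -29, 70], [510, -38, 71], [508, -46, 82], [513, -57, 24]]
200 [[503, 7, 23], [501, -2, 47], [501, -11, 47], [500, -20, 52], [499, -29, 63], [498, -37, 65], [497, -46, 77], [501, -56, 25]]
204 [[491, 7, 18], [490, -2, 26], [489, -11, 35], [489, -20, 42], [488, -28, 54], [487, -37, 62], [486, -46, 74], [489, -56, 22]]
208 [[480, 8, 7], [479, -1, 5], [479, -11, 5], [479, -20, 5], [478, -29, 12], [478, -38, 4], [478, -47, 6], [478, -57, 0]]
bottle [([0.547, 0.401, 0.099], 0.84), ([0.599, 0.008, 0.066], 0.29)]
flask [([0.556, -0.365, 0.056], 0.55)]
timer [([0.423, -0.386, 0.02], 0.68)]
marker [([0.364, 0.401, 0.011], 0.66)]
```

>>> {"method": "arm_command", "body": {"motion": [[[15,-14,0],[0,0,0],1],[[28,-26,0],[0,0,0],1],[[28,-26,5],[0,0,0],1],[[28,-26,5],[0,0,0],1],[[28,-26,5],[0,0,0],1],[[28,-26,5],[0,0,0],1],[[28,-26,5],[0,0,0],1],[[28,-26,5],[0,0,0],1]], "force": 5}}

```text
time: 1.57
position: [0.3494, -0.3574, 0.2066]
tool_rot: [3.097, 0.525, 0.0]
ft_force: [0.9, -0.1, 0.5]
grip_width: 0.475
```

>>> {"method": "arm_command", "body": {"motion": [[[28,-27,0],[0,0,0],1],[[28,-27,0],[0,0,0],1],[[28,-27,0],[0,0,0],1],[[28,-27,0],[0,0,0],1],[[28,-27,0],[0,0,0],1],[[28,-27,0],[0,0,0],1],[[28,-27,0],[0,0,0],1],[[28,-27,0],[0,0,0],1]]}}

```text
time: 2.23
position: [0.4897, -0.0796, 0.207]
tool_rot: [3.096, 0.525, 0.001]
ft_force: [0.1, -0.5, -0.7]
grip_width: 0.004
```

>>> {"method": "arm_command", "body": {"motion": [[[0,0,10],[0,0,5],1],[[0,0,10],[0,0,5],1],[[0,0,10],[0,0,5],1],[[0,0,10],[0,0,4.2],1],[[0,0,10],[0,0,0],1],[[0,0,10],[0,0,0],1],[[0,0,0],[0,0,0],1],[[0,0,0],[0,0,0],1]]}}

```text
time: 2.9
position: [0.4887, -0.0814, 0.1461]
tool_rot: [-3.141, -0.003, 0.002]
ft_force: [0.9, -0.4, 0.0]
grip_width: 0.006
```

Run:
```python
from h import *
s=ctrl.get_state();print(s['time'],s['position'],s['tool_rot'],s['grip_width'],s['ft_force'])
im,d=optics.get_image('top');cv2.imwrite('pics/t1.png',cv2.resize(im[120:230,180:360],None,fx=4,fy=4))
im,d=optics.get_image('scene');cv2.imwrite('pics/s1.png',cv2.resize(im[140:270,180:360],None,fx=4,fy=4))
```

```text
2.9 [ 0.48871194 -0.08137532  0.14605953] [-3.14126481e+00 -2.96534148e-03  1.70324247e-03] 0.005979890572821149 [ 0.89396548 -0.38604298  0.00353815]
```

View pics/s1.png

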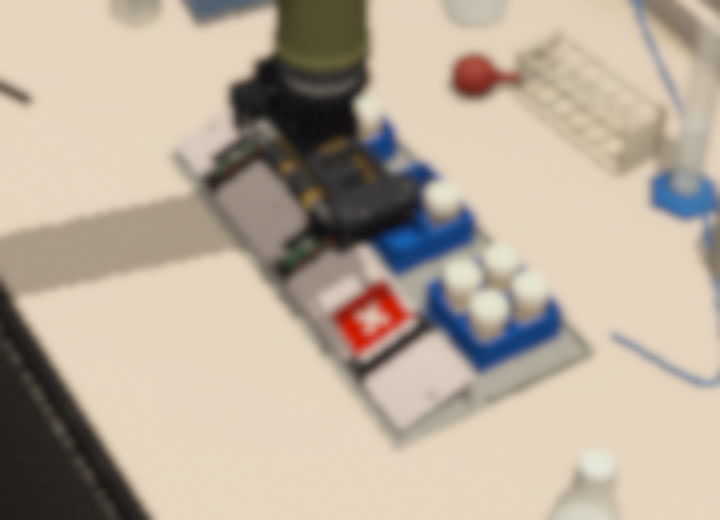

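View pics/t1.png

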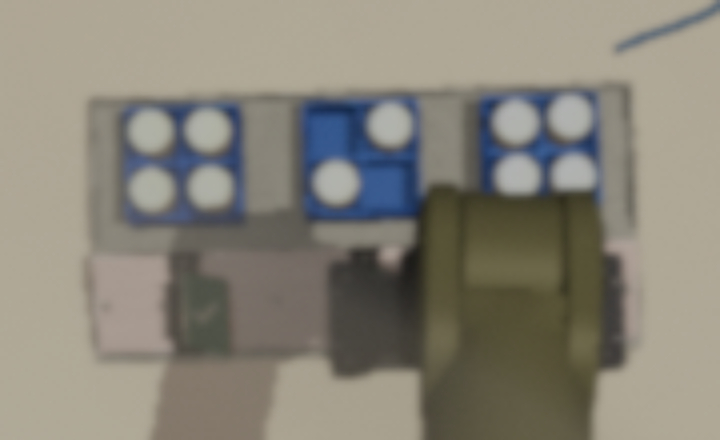

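The gripper is above the gap between the middle and right tags, with nothing disturbed. I'll descend into the gap.

>>> {"method": "arm_command", "body": {"motion": [[[0,0,9],[0,0,0],1],[[0,0,9],[0,0,0],1],[[0,0,9],[0,0,0],1],[[0,0,9],[0,0,0],1],[[0,0,9],[0,0,0],1],[[0,0,9],[0,0,0],1],[[0,0,9],[0,0,0],1],[[0,0,8],[0,0,0],1]]}}

```text
time: 3.67
position: [0.4888, -0.0813, 0.0743]
tool_rot: [-3.141, -0.001, 0.001]
ft_force: [-0.4, -1.0, -0.4]
grip_width: 0.0
```

>>> {"method": "arm_command", "body": {"motion": [[[0,-5,0],[0,0,0],1],[[0,-5,0],[0,0,0],1],[[0,-5,0],[0,0,0],1],[[0,-5,0],[0,0,0],1],[[0,-5,0],[0,0,0],1],[[0,-5,0],[0,0,0],1],[[0,-5,0],[0,0,0],1],[[0,-5,0],[0,0,0],1]]}}

```text
time: 4.33
position: [0.4892, -0.0409, 0.0758]
tool_rot: [3.141, 0.001, 0.001]
ft_force: [0.1, -0.2, -0.5]
grip_width: 0.005
```

>>> {"method": "arm_command", "body": {"motion": [[[0,-4,0],[0,0,0],1],[[0,-4,0],[0,0,0],1],[[0,-4,0],[0,0,0],1],[[0,-4,0],[0,0,0],1],[[0,-4,0],[0,0,0],1],[[0,-4,0],[0,0,0],1],[[0,0,0],[0,0,0],1]]}}

```text
time: 4.92
position: [0.489, -0.0163, 0.0755]
tool_rot: [-3.141, -0.003, -0.0]
ft_force: [-0.2, 1.6, -0.1]
grip_width: 0.002
```

Run:
```python
from h import *
im,d=optics.get_image('top');a=cv2.resize(im[170:225,180:360],None,fx=4,fy=4)
im,d=optics.get_image('scene');b=cv2.resize(im[165:245,220:340],None,fx=6,fy=6)[:370]
cv2.imwrite('pics/c2.png',np.vstack([a,b]))
```

```text
(no output)
```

View pics/c2.png

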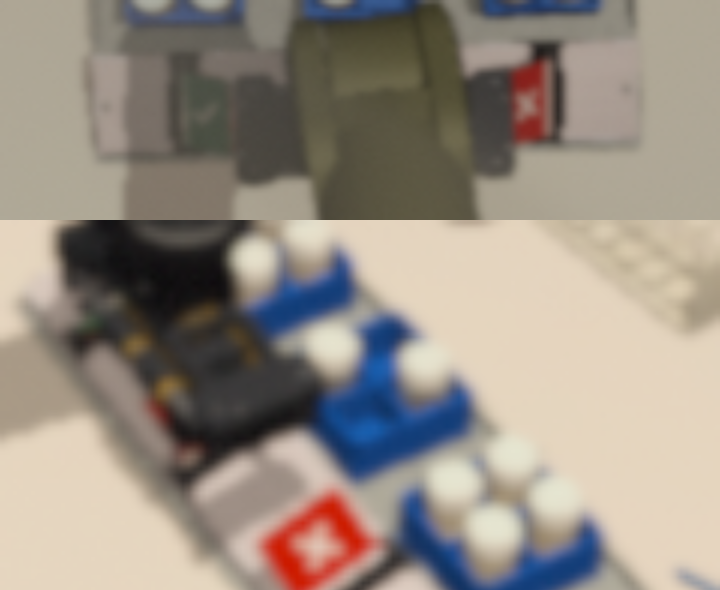

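The middle tag's red face now shows left of the gripper, so it has gone over. I'll back off and check.

>>> {"method": "arm_command", "body": {"motion": [[[0,8,0],[0,0,0],1],[[0,8,0],[0,0,0],1],[[0,8,0],[0,0,0],1],[[0,8,0],[0,0,0],1],[[0,8,0],[0,0,0],1],[[0,8,0],[0,0,0],1],[[0,8,0],[0,0,0],1],[[0,8,0],[0,0,0],1]]}}

```text
time: 5.68
position: [0.489, -0.0824, 0.0755]
tool_rot: [3.141, 0.0, -0.0]
ft_force: [0.1, 0.3, -0.7]
grip_width: 0.008
```

Run:
```python
from h import *
im,d=optics.get_image('top');a=cv2.resize(im[170:225,180:360],None,fx=4,fy=4)
im,d=optics.get_image('scene');b=cv2.resize(im[165:245,220:340],None,fx=6,fy=6)[:370]
cv2.imwrite('pics/c3.png',np.vstack([a,b]))
```

```text
(no output)
```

View pics/c3.png

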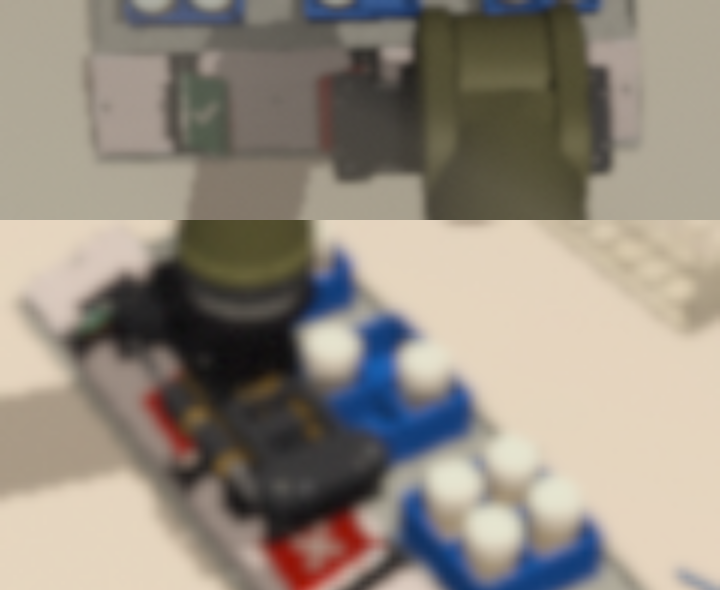

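The middle tag now lies left with red up. Next I'll push the right tag to the right.

>>> {"method": "arm_command", "body": {"motion": [[[0,5,0],[0,0,0],1],[[0,5,0],[0,0,0],1],[[0,5,0],[0,0,0],1],[[0,5,0],[0,0,0],1],[[0,5,0],[0,0,0],1],[[0,5,0],[0,0,0],1],[[0,5,0],[0,0,0],1],[[0,5,0],[0,0,0],1]]}}

```text
time: 6.45
position: [0.4891, -0.1219, 0.0755]
tool_rot: [3.141, 0.001, -0.0]
ft_force: [-0.7, -0.2, -0.5]
grip_width: 0.005
```

>>> {"method": "arm_command", "body": {"motion": [[[0,4,0],[0,0,0],1],[[0,4,0],[0,0,0],1],[[0,4,0],[0,0,0],1],[[0,4,0],[0,0,0],1],[[0,3,0],[0,0,0],1],[[0,0,0],[0,0,0],1],[[0,0,0],[0,0,0],1]]}}

```text
time: 7.03
position: [0.4891, -0.1405, 0.0755]
tool_rot: [3.142, 0.001, -0.0]
ft_force: [0.2, 0.3, -1.0]
grip_width: 0.003
```

Run:
```python
from h import *
im,d=optics.get_image('top');a=cv2.resize(im[170:225,180:360],None,fx=4,fy=4)
im,d=optics.get_image('scene');b=cv2.resize(im[165:245,220:340],None,fx=6,fy=6)[:370]
cv2.imwrite('pics/c4.png',np.vstack([a,b]))
```

```text
(no output)
```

View pics/c4.png

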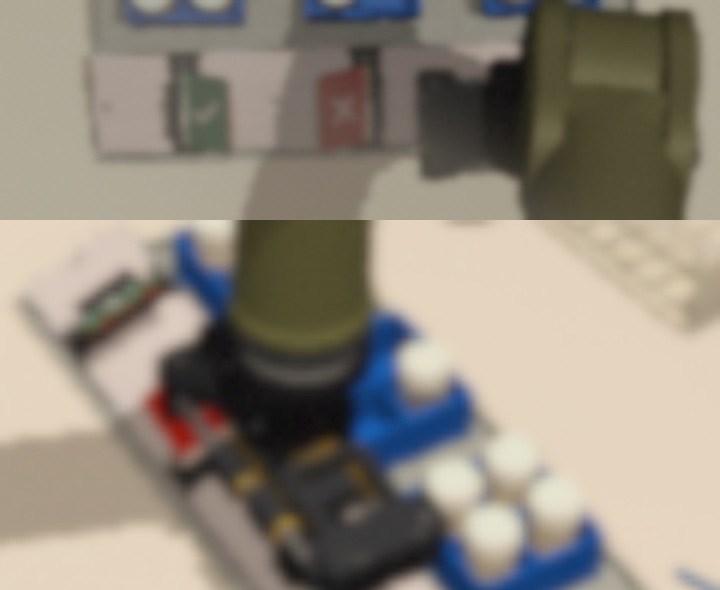

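Left is green, middle is red, and the right tag can't be seen under the gripper. I'll back off, rise and retreat, then check.

>>> {"method": "arm_command", "body": {"motion": [[[0,-10,0],[0,0,0],1],[[0,-15,0],[0,0,0],1],[[0,-15,0],[0,0,0],1],[[0,-15,-5],[0,0,0],1],[[0,0,-20],[0,0,0],1],[[0,0,-30],[0,0,0],1],[[0,0,-30],[0,0,0],1],[[0,0,-30],[0,0,0],1]]}}

```text
time: 7.8
position: [0.4887, -0.0838, 0.1916]
tool_rot: [-3.141, -0.004, 0.001]
ft_force: [0.0, -0.4, 0.1]
grip_width: 0.006
```

>>> {"method": "arm_command", "body": {"motion": [[[-3,30,-10],[0,0,0],1],[[-3,35,-10],[0,0,0],1],[[-5,38,0],[0,0,0],1],[[-5,38,0],[0,0,0],1],[[-10,38,0],[0,0,0],1],[[-10,38,0],[0,0,0],1],[[-10,38,0],[0,0,0],1],[[-10,38,0],[0,0,0],1]]}}

```text
time: 8.47
position: [0.4332, -0.379, 0.2106]
tool_rot: [3.142, 0.003, 0.0]
ft_force: [1.1, 0.1, 0.2]
grip_width: 0.001
```

Run:
```python
from h import *
im,d=optics.get_image('top');a=cv2.resize(im[130:225,180:360],None,fx=4,fy=4)[:380]
np.save('d5.npy',d)
print([np.round(px2w('top',u,196,d[196,u])*1000).astype(int).tolist() for u in range(260,328,3)])
cv2.imwrite('pics/c5.png',a)
print(ctrl.get_state()['position'])
for t in ('bottle','flask','timer','marker'):
    print(t,[(np.round(c2w('top',r['location']),3).tolist(),round(r['conf'],2)) for r in models.search_frame('top',t)])
```

```text
[[510, 21, 81], [511, 12, 73], [512, 3, 62], [512, -5, 55], [512, -14, 49], [511, -23, 56], [513, -33, 30], [513, -42, 26], [513, -51, 31], [512, -60, 34], [512, -69, 30], [512, -77, 35], [511, -86, 36], [511, -96, 31], [511, -105, 35], [511, -114, 28], [511, -123, 29], [510, -132, 30], [508, -139, 53], [509, -148, 46], [508, -156, 54], [507, -164, 61], [506, -172, 71]]
[ 0.42842088 -0.38891427  0.21014506]
bottle [([0.547, 0.404, 0.101], 0.77)]
flask [([0.554, -0.365, 0.056], 0.89)]
timer [([0.394, -0.391, 0.021], 0.39)]
marker [([0.366, 0.403, 0.012], 0.63)]
```

View pics/c5.png

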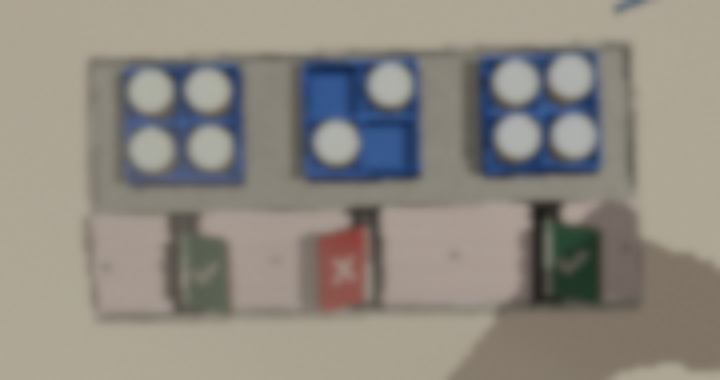

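The picture shows green, red, green from left to right, and the depth profile shows both flipped tags fully fallen. The timer is partly hidden by the gripper at z = 0.21 m, so I'll settle the arm clear of it and hand in.

>>> {"method": "arm_command", "body": {"motion": [[[-10,30,0],[0,0,0],1],[[-10,30,0],[0,0,0],1],[[-10,30,0],[0,0,0],1],[[-10,30,0],[0,0,0],1],[[0,0,0],[0,0,0],1],[[0,0,0],[0,0,0],1],[[0,0,0],[0,0,0],1]]}}

```text
time: 9.3
position: [0.3954, -0.4959, 0.2105]
tool_rot: [-3.14, -0.006, -0.002]
ft_force: [0.7, 0.8, 0.3]
grip_width: 0.008
```

Run:
```python
from h import *
im,d=optics.get_image('top')
cv2.imwrite('pics/end.png',im)
print([(np.round(c2w('top',r['location']),3).tolist(),round(r['conf'],2)) for r in models.search_frame('top','timer')])
s=ctrl.get_state();print(s['position'],s['ft_force'],s['time'])
print(ctrl.close_job())
```

```text
[([0.423, -0.386, 0.02], 0.85)]
[ 0.39555858 -0.49584506  0.21083969] [ 0.48909625  0.76265613 -0.6249898 ] 9.4
the job is handed in; nothing more can be done
None
```

I flipped both wrong tags with the closed fingertips and handed the job in at 9.4 s; the hand-in reports no verdict.

- **Tags:** I pushed the middle tag (bin with two empty pockets) over to the left, so it shows red. I pushed the right tag (full bin) over to the right, so it shows green. The left tag was already green in front of a full bin, and I left it alone.
- **Last checks:** The last close-up from above showed green, red, green from left to right. Depth readings put both flipped tags at the slope of a fully fallen tag. The jars looked to be in place by eye; I did not measure them again.
- **Things round the tray:** The bottle, flask and marker were found within about 4 mm of where they started, which is the network's accuracy.
- **Timer:** One reading put it 30 mm off, with low confidence, while the gripper partly covered it. With a clear view it was at its original position.
- **Forces:** The wrist readings I took during the pushes stayed under about 2 N. These were at the end of each move only; I did not measure the force on the tags directly.

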